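# Take the left-hand spinner nut off a donated desk fan

## Robot

A 6-joint arm with a two-finger parallel gripper is mounted at the origin on the work surface. World frame = base frame: x ahead of the robot, y to its left, z up, the work surface at z = 0. Lengths are in m, angles in rad, forces in N, time in s.
With the tool pointing down it reaches from about 0.275 to 1 m from the base axis. Payload 8.4 kg.
Tool frame: the origin (TCP) lies on the centre line of the jaws, within the pads' length; the fingertips stand 17 mm ahead of it and the grasp point (between the pads) lies 2 mm behind it (bot.tcp_to_tips is the y of the fingertips in the tool frame, in m); y points along the fingers, z is the direction in which the jaws open and shut, and the axes are right-handed (so a half turn about y gives the same grasp; the last joint's range is limited). The gripper opens to 85 mm and grips with 20 to 120 N. Pads are 22 mm wide; open, the fingers measure 114 mm over their backs; the gripper's body (76 mm by 85 mm) begins 54 mm behind the grasp point. The pads swing forward as they close: fully open they stand 13 mm farther back than shut.
Start: joints at [1.17, 0.353, 1.633, -0, 1.155, -0.002], TCP at [0.243, 0.576, 0.248] pointing down, gripper open.
Joint ranges: [-2.63, 2.63], [-0.92, 2.1], [0.06, 2.66], [-1.3, 4.44], [0, 2.69], [-3.02, 3.02]. Speed limits (rad/s): [2.22, 2.22, 2.79, 3.14, 3.14, 3.14].

## Interface

Orientations are given as a unit quaternion [x, y, z, w].
In Python, from workcell import bot, hand, kinematics, get_obs, vision, hand_in gives the robot as it stands. The module is installed in compiled form; this text tells all that it offers. Calls block until the motion is done:
- bot.reach(position, orientation): joint-space move of the TCP to a pose.
- bot.servo_line(position, ori=None, velocity=0.15): straight line of the TCP; ori=None keeps the orientation; velocity is the mean speed in m/s.
- bot.goto_joints(angles): joint-space move.
- hand.move_gripper(opening, strength=None): finger opening in m; strength is the grip in N (None keeps the last); returns when the fingers have stopped.
- bot.dwell(seconds).
- kinematics.solve_ik(position, orientation): joint angles nearest the present ones, or None.
- get_obs(): the state.
- vision.read_camera(name): name is "side" or "top"; returns a dict with "frame" (480x640x3 uint8, red, green, blue), "intrinsics" (3x3 intrinsics, pixels), "view" (4x4, takes a point from world to camera coordinates). Camera axes: x right, y down, z forward; pixel columns grow to the right and rows downward; lengths in m; the calibration is good to about 2 mm. A picture is of the moment at which its call begins. There is no depth.
A pose or a line that the arm cannot do raises bot.IKError and nothing moves.
- hand_in(): hands the job in, once; it reports no verdict.
The state is a dict: "time_s": time; "joint_pos": joint angles; "joint_vel": joint speeds; "joint_efforts": joint torques, N m; "position": TCP position; "orientation": TCP orientation; "wrist_force": force on the tool from outside, world axes, zero at the start; "ft_torque": the same for the moment, N m; "gripper_width": finger opening in m.
Only numpy, scipy, OpenCV 4.12 (cv2) and the standard library are available. Lean on these libraries where they do the work, as an engineer would, in place of code of your own. Each camera call takes 0.05 s, during which the arm holds its last target.

## Task

The desk fan lies on its back with its front guard off. Its winged spinner nut has a reverse (left-hand) thread: unscrew it clockwise as seen from above, for example by pushing one wing round, then lift it off the shaft and set it down in the shallow open carton tray, flat on its base without dropping it. Leave the screwdriver, mug, pot and tin around them where they stand.

Things in the scene. Friction and masses are not known exactly. Their poses are not given: they have to be found in the camera images.
- fan: Head of a desk fan lying on its back, fixed to the table; shaft and blades are locked and do not turn. Origin on the table under the shaft axis, z up along the shaft. White motor housing 110 mm across; wire rear guard ring 252 mm across, its top 76 mm high; three grey blades reaching 110 mm from the axis, below 94 mm; flat-topped hub 68 mm across, top 100 mm high.
- fan_hub (a point): Point on the shaft axis, on the flat top of the fan's hub (100 mm above the table), where the base of the spinner nut rests at first. From here the steel shaft stands 49 mm higher, with a coarse two-start left-hand thread 31 mm across: a nut rises 22 mm for each clockwise turn.
- spinner: White plastic spinner nut, loose, about 150 g, left-hand thread: tube of 45 mm outside diameter (51 mm at its 5 mm high foot), 34 mm bore, 34 mm high, with two straight wings along its own +x and -x, tips 55 mm from the axis, 10 mm thick, from 6 to 28 mm above its base. Origin at the centre of its underside, z up. It can be gripped across the tube, fingers on the two sides without wings.
- spinner_top (a point): Point on the spinner nut's axis at its upper rim, 34 mm above its base. Clockwise from above (yaw falling) the nut rises, after up to 45 degrees of play; it turns lightly and stays where left. After 4.5 to 5.2 rad, risen about 15 mm, it is off the thread and lifts straight up. Stop there: past about 7 rad it drops off the end of the thread and may tip askew.
- carton: Shallow open cardboard tray, 200 mm (own x) by 180 mm (own y), 50 mm high, walls and floor 4 mm thick, empty, fixed to the table. Origin on the table under its centre, z up.
- screwdriver: Screwdriver with a black handle, 200 mm long, lying along x between fan and carton; bystander. Origin under its middle.
- mug: White mug, 80 mm across, 90 mm high, beyond the screwdriver; bystander. Origin under its centre.
- pot: Aluminium pot, 150 mm across, 90 mm high, on the left; bystander. Origin under its centre.
- tin: Dark steel tin, 100 mm across, 120 mm high, on the right; bystander. Origin under its centre.
Mind the look-alikes: they are no part of the job. There is more than one size of the spinner; the one meant has the size given above.

How it is judged:
On the way, in this order (a step that is already met when the one before it is completed fails the run):
1. the spinner nut has been turned up its thread: its base is at least 12 mm above the hub, while still round the shaft (axis within 8 mm) (z of spinner in the frame of fan_hub above 0.012 m and horizontal distance between spinner and fan_hub below 0.008 m), for 0.1 s.
2. the spinner nut is clear of the shaft (base at least 55 mm above the hub, or 60 mm to the side) ((z of spinner in the frame of fan_hub above 0.055 m or horizontal distance between spinner and fan_hub above 0.06 m)), for 0.1 s.
At the end, for the whole second after the job is handed in: The spinner nut stands at rest in the carton tray, its base flat on the tray's floor (within 8 mm, tilt under 0.2 rad) with its wings level and its axis inside the walls (x of spinner in the frame of carton between -0.085 and 0.085 m and y of spinner in the frame of carton between -0.075 and 0.075 m and z of spinner in the frame of carton below 0.012 m and angle between spinner's own z axis and vertical below 0.2 rad and linear speed of spinner below 0.02 m/s and angular speed of spinner below 0.2 rad/s); the robot touches nothing.
It fails at once if the spinner nut is dropped or thrown: it moves at more than 1 m/s while no finger touches it (a fall of about 50 mm) (linear speed of spinner above 1 m/s and contact force between the fingers and spinner below 0.05 N).
It fails at once if the screwdriver, the mug, the pot or the tin is moved by more than 30 mm (distance of any of screwdriver, mug, pot, tin from where it was at the start of the episode above 0.03 m).
It also fails if it takes over 64 s, if anything falls off the work surface, if the arm or the gripper's body presses on something with over 40 N, if the wrist force passes 120 N, or if a joint passes its speed limit or range.

## Working session

There is one attempt and no reset: what is moved stays moved. The work goes in short steps, each a Python script; the robot and the scene stay as the last script left them, time stands still between calls to the robot, and variables do not carry over. Pictures are saved under pics/ and viewed, and the job is handed in when it is done.

```bash
mkdir -p pics
python3 - <<'E'
from workcell import *
import cv2,numpy as np
o=get_obs();print(o)
print(bot.tcp_to_tips)
for n in("top","side"):
    c=vision.read_camera(n);cv2.imwrite(f"pics/{n}0.png",c["frame"][...,::-1]);print(n,c["intrinsics"].tolist(),np.round(c["view"],4).tolist())
    np.savez(f"{n}0.npz",**c)
E
```

```text
{'time_s': 0.0, 'joint_pos': array([ 1.16963038e+00,  3.53610515e-01,  1.63414639e+00,  2.37797077e-06,
        1.15518149e+00, -2.36942746e-03]), 'joint_vel': array([ 0.00078024, -0.00087427,  0.00126413, -0.00012039,  0.00017348,
        0.00030639]), 'joint_efforts': array([-4.00579120e-05, -6.05241466e+01, -3.42060363e+01,  8.15049276e-06,
        9.39961028e-03,  3.76775245e-05]), 'position': array([0.24249877, 0.5755473 , 0.24757992]), 'orientation': array([ 0.69356189, -0.1401598 ,  0.13996759, -0.69262992]), 'wrist_force': array([-0.02336216,  0.54331422, -0.45754357]), 'ft_torque': array([-0.04040462,  0.03394606, -0.02899029]), 'gripper_width': 0.08569271632885343}
0.017
top [[571.6177514675351, 0.0, 322.4199289213558], [0.0, 571.6177514675351, 249.96008477671978], [0.0, 0.0, 1.0]] [[-0.0013, -1.0, 0.009, -0.0028], [-0.9982, 0.0007, -0.06, 0.5644], [0.06, -0.009, -0.9982, 1.4068], [0.0, 0.0, 0.0, 1.0]]
side [[458.8529514313191, 0.0, 317.63702454424885], [0.0, 458.8529514313191, 239.25470385171977], [0.0, 0.0, 1.0]] [[-0.9795, -0.2012, -0.0129, 0.5161], [-0.0983, 0.5325, -0.8407, 0.1487], [0.1761, -0.8222, -0.5413, 1.1961], [0.0, 0.0, 0.0, 1.0]]
```

View pics/top0.png

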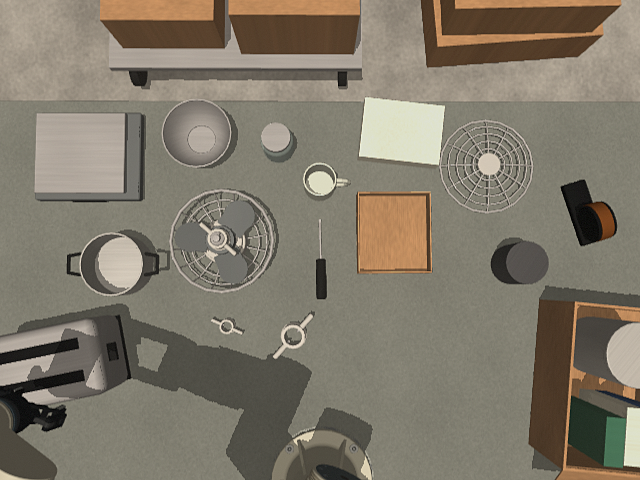

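View pics/side0.png

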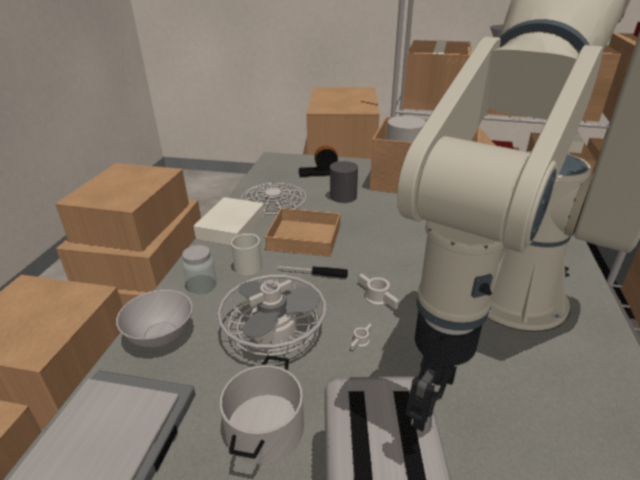

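Candidates: the nut on the fan shaft (top 219,239), a small loose one (227,326) and a larger loose one (293,336). By the description it is the one on the shaft, so I'll check it in a close crop.

```bash
cat > h.py <<'E'
import numpy as np,cv2
def ray(c,u,v):
    K=c["intrinsics"];V=c["view"];R=V[:3,:3];t=V[:3,3]
    return -R.T@t, R.T@np.linalg.solve(K,[u,v,1.])
def onz(c,u,v,z):
    o,d=ray(c,u,v);return o+d*(z-o[2])/d[2]
def proj(c,p):
    q=c["view"]@np.r_[p,1];q=c["intrinsics"]@q[:3];return q[:2]/q[2]
def tri(c1,p1,c2,p2):
    P=[c["intrinsics"]@c["view"][:3] for c in(c1,c2)]
    X=cv2.triangulatePoints(P[0],P[1],np.float64(p1).reshape(2,1),np.float64(p2).reshape(2,1));return (X[:3]/X[3]).ravel()
E
python3 - <<'E'
from h import *
t=dict(np.load("top0.npz"));s=dict(np.load("side0.npz"))
a=cv2.resize(t["frame"][180:300,160:280],None,fx=5,fy=5,interpolation=cv2.INTER_CUBIC)
b=cv2.resize(s["frame"][265:345,215:335],None,fx=5,fy=5,interpolation=cv2.INTER_CUBIC)
cv2.imwrite("pics/ct.png",a[...,::-1]);cv2.imwrite("pics/cs.png",b[...,::-1])
print("nut",onz(t,219,239,.134))
for u,v in((358,192),(431,193),(432,271),(358,271)):print(onz(t,u,v,.05))
E
```

```text
nut [0.58260946 0.23390138 0.134     ]
[ 0.70455468 -0.09044582  0.05      ]
[ 0.70211558 -0.26952628  0.05      ]
[ 0.51094909 -0.26953361  0.05      ]
[ 0.51114152 -0.08947531  0.05      ]
```

View pics/ct.png

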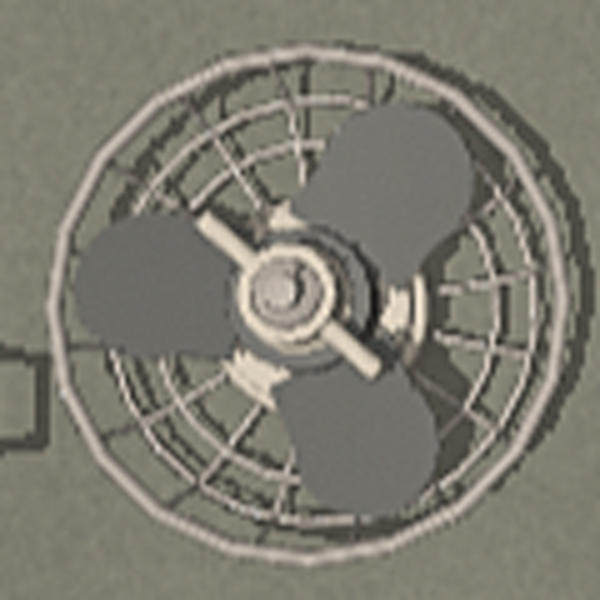

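View pics/cs.png

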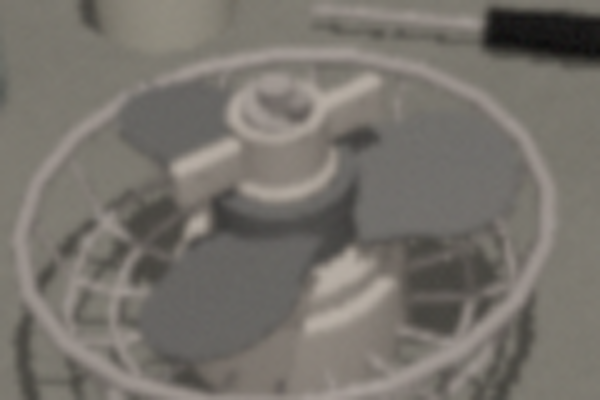

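Crop: the fan nut has its tube at about (217.5,238.7) and wings from (201.5,224) to (234.5,253.5). The next step is to measure it against the given sizes using the guard ring, shaft and wing tips.

Run:
```python
from h import *
from workcell import *
from scipy.spatial.transform import Rotation as R
t=dict(np.load("top0.npz"));s=dict(np.load("side0.npz"))
f=lambda x,y:(160+x/5-.4,180+y/5-.4)
g=lambda x,y:(215+x/5-.4,265+y/5-.4)
print("ring c",onz(t,*f(309,303.5),.076),"diam",np.linalg.norm(onz(t,*f(50,303),.076)-onz(t,*f(568,303),.076)))
print("rim",onz(t,*f(288,293),.134),"shaft",onz(t,*f(281,289),.149))
w1=onz(t,*f(206,221),.128);w2=onz(t,*f(374,368),.128);print("tips",w1,w2,np.linalg.norm(w1-w2),(w1+w2)/2,np.degrees(np.arctan2(*(w1-w2)[1::-1])))
print("side rim onz",onz(s,*g(276,108),.134),"shaft side",onz(s,*g(275,83),.149))
print("tri rim",tri(t,f(288,293),s,g(276,108)))
sw1=onz(s,*g(205,157),.128); print('side wings',onz(s,*g(206,155),.128),onz(s,*g(358,84),.128))
# other spinners sizes
for p in(((274,356),(311,315)),((213,319),(242,332))):print("loose span",np.linalg.norm(onz(t,*p[0],.028)-onz(t,*p[1],.028)))
def ori(a):
    y=np.array([0,0,-1.]);z=np.array([np.cos(a),np.sin(a),0]);return R.from_matrix(np.c_[np.cross(y,z),y,z]).as_quat()
for d in range(-180,181,30):
    q=kinematics.solve_ik([.583,.235,.2],ori(np.radians(d)));print(d,None if q is None else np.round(q,3))
o=get_obs();print(np.degrees(np.arctan2(*R.from_quat(o["orientation"]).as_matrix()[1::-1,2])))
```

```text
ring c [0.58410731 0.23813664 0.076     ] diam 0.24681318651413772
rim [0.58444504 0.23802503 0.134     ] shaft [0.58504532 0.23857063 0.149     ]
tips [0.61814642 0.2770301  0.128     ] [0.55041928 0.1993761  0.128     ] 0.10303935934538655 [0.58428285 0.2382031  0.128     ] 48.90618446174162
side rim onz [0.585832   0.23851913 0.134     ] shaft side [0.58494844 0.2394043  0.149     ]
tri rim [0.58501901 0.2382059  0.13379969]
side wings [0.60933126 0.26896401 0.128     ] [0.55634447 0.20742907 0.128     ]
loose span 0.13439407469406492
loose span 0.0779453780088647
-180 [ 0.381  0.406  1.67  -0.     1.066 -2.761]
-150 [ 0.381  0.406  1.67  -0.     1.066  2.999]
-120 [ 0.381  0.406  1.67  -0.     1.066  2.475]
-90 [ 0.381  0.406  1.67  -0.     1.066  1.952]
-60 [ 0.381  0.406  1.67  -0.     1.066  1.428]
-30 [ 0.381  0.406  1.67  -0.     1.066  0.904]
0 [ 0.381  0.406  1.67  -0.     1.066  0.381]
30 [ 0.381  0.406  1.67  -0.     1.066 -0.143]
60 [ 0.381  0.406  1.67  -0.     1.066 -0.666]
90 [ 0.381  0.406  1.67  -0.     1.066 -1.19 ]
120 [ 0.381  0.406  1.67  -0.     1.066 -1.714]
150 [ 0.381  0.406  1.67  -0.     1.066 -2.237]
180 [ 0.381  0.406  1.67  -0.     1.066 -2.761]
67.15116919952034
```

Measured shaft axis is (0.585, 0.238). It agrees across ring, rim, shaft and side view, triangulated rim height is 0.134 and the span is about 0.105. The loose nuts span about 0.134 and 0.078, so neither is the one. I'll grip across the tube with joint 6 near -2.2, which leaves about 5.2 rad clockwise in one stroke.

```bash
cat >> h.py <<'E'
from scipy.spatial.transform import Rotation as R
C=np.array([.5847,.2383])
def ori(a):
    y=np.array([0,0,-1.]);z=np.array([np.cos(a),np.sin(a),0]);return R.from_matrix(np.c_[np.cross(y,z),y,z]).as_quat()
E
python3 - <<'E'
from h import *
from workcell import *
a=np.radians(146)
def st():
    o=get_obs();print(round(o["time_s"],2),o["position"].round(4),o["wrist_force"].round(1),o["ft_torque"].round(2),round(o["gripper_width"],4),o["joint_pos"][5].round(3));return o
bot.reach([*C,.25],ori(a));st()
bot.servo_line([*C,.125],velocity=.12);st()
for n in("top","side"):
    c=vision.read_camera(n);cv2.imwrite(f"pics/{n}1.png",c["frame"][...,::-1])
    if n=="side":cv2.imwrite("pics/s1c.png",cv2.resize(c["frame"][200:360,200:400],None,fx=3.5,fy=3.5)[...,::-1])
hand.move_gripper(.04,30);st()
E
```

```text
1.97 [0.5845 0.2388 0.25  ] [ 0.  -0.2  0.1] [-0.04  0.01  0.04] 0.0853 -2.163
3.16 [0.5853 0.2386 0.1258] [-0.6  0.  -0.3] [ 0.04 -0.03  0.01] 0.0851 -2.164
3.72 [0.5847 0.2384 0.1255] [-2.1 -1.1  5.5] [-0.02  0.36  0.08] 0.045 -2.164
```

View pics/s1c.png

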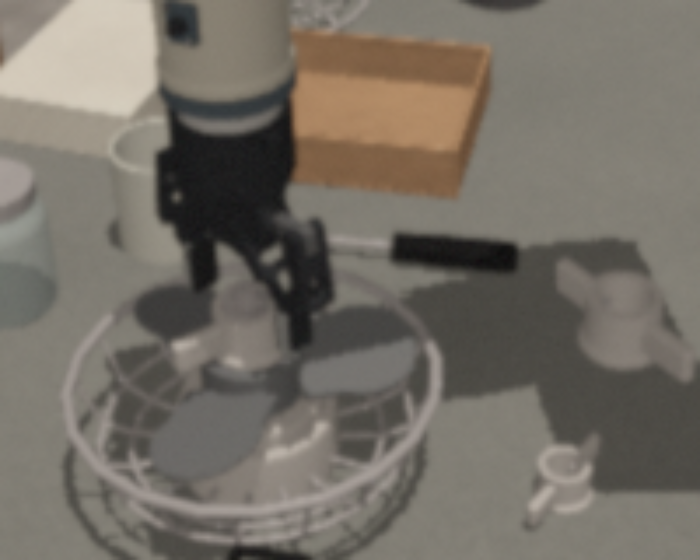

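Gripped at 45 mm across the tube, clear of the wings. Now turning clockwise with the lift following the thread.

Run:
```python
from h import *
from workcell import *
a0=np.radians(146);z=.1255;o=get_obs();f0=o["wrist_force"][2];tot=0
def st():
    o=get_obs();print(round(tot,2),round(o["time_s"],2),o["position"].round(4),o["wrist_force"].round(1),o["ft_torque"].round(2),round(o["gripper_width"],4),o["joint_pos"][5].round(3));return o
d=.3
while tot<4.2:
    tot+=d
    f=o["wrist_force"][2]
    if tot>.7: z+=.0035*d
    z+=np.clip((f-f0)*5e-5,-.0006,.0008)
    q=kinematics.solve_ik([*C,z],ori(a0-tot)); 
    bot.goto_joints(q);o=st()
    F=o["wrist_force"]
    if np.linalg.norm(F)>50 or abs(o["ft_torque"]).max()>4:print("STOP");break
for n in("top","side"):
    c=vision.read_camera(n);np.savez(f"{n}2.npz",**c)
    if n=="side":cv2.imwrite("pics/s2c.png",cv2.resize(c["frame"][200:360,200:400],None,fx=3.5,fy=3.5)[...,::-1])
```

```text
0.3 4.11 [0.5848 0.2383 0.1255] [0.7 0.5 2.5] [ 0.06  0.14 -0.03] 0.045 -1.868
0.6 4.5 [0.5853 0.2386 0.1261] [-1.6 -0.1  6.6] [-0.02  0.13 -0.1 ] 0.0449 -1.567
0.9 4.89 [0.5853 0.2385 0.1272] [-1.  -0.6  7. ] [ 0.02  0.17 -0.09] 0.0448 -1.267
1.2 5.28 [0.5851 0.2385 0.1283] [-3.1  0.4  6.3] [ 0.02  0.2  -0.04] 0.045 -0.967
1.5 5.67 [0.585  0.2387 0.1293] [-1.3  2.1  5.6] [ 0.18  0.2  -0.03] 0.0449 -0.667
1.8 6.07 [0.5849 0.2388 0.1303] [-2.1  2.   4.7] [ 0.29  0.31 -0.  ] 0.0449 -0.367
2.1 6.46 [0.5847 0.2388 0.1314] [-2.5  1.3  6.6] [ 0.2   0.47 -0.05] 0.045 -0.067
2.4 6.85 [0.5848 0.239  0.1325] [-2.1  2.5  5.5] [ 0.41  0.4  -0.01] 0.0446 0.233
2.7 7.24 [0.5852 0.239  0.1336] [-1.1  2.5  6.1] [0.39 0.2  0.01] 0.0447 0.533
3.0 7.63 [0.5851 0.2389 0.1346] [-1.   1.4  5.1] [0.34 0.13 0.01] 0.0448 0.833
3.3 8.03 [0.5851 0.2389 0.1357] [-2.2  2.   5.9] [0.34 0.23 0.02] 0.045 1.133
3.6 8.42 [0.5852 0.239  0.1368] [-1.9  2.6  5.8] [0.44 0.15 0.05] 0.0449 1.433
3.9 8.81 [0.5853 0.2388 0.1378] [-0.6  2.6  5.5] [0.39 0.02 0.  ] 0.0447 1.73
4.2 9.2 [0.5854 0.2386 0.1388] [-0.   2.3  5.3] [ 0.25 -0.12 -0.02] 0.0453 2.027
4.5 9.59 [0.5854 0.2384 0.1399] [0.1 1.3 7. ] [ 0.1  -0.12  0.01] 0.0449 2.326
```

View pics/s2c.png

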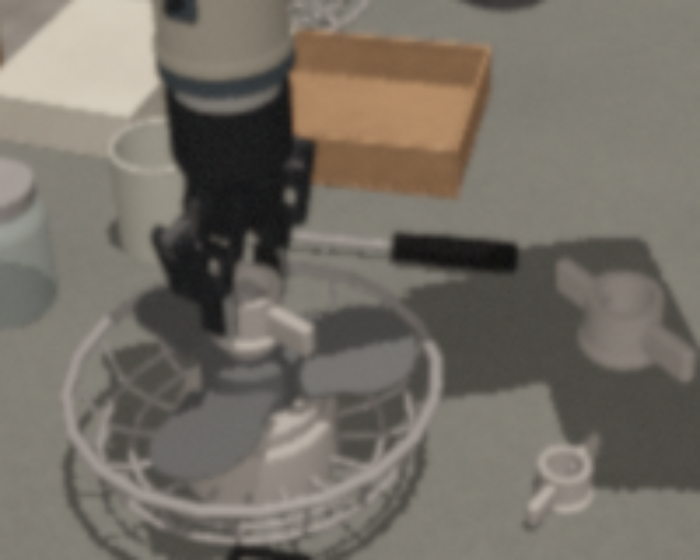

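The nut has visibly risen about 14 mm off the hub with low forces. I'll turn a little further, then lift gently with force checks.

Run:
```python
from h import *
from workcell import *
a0=np.radians(146);z=.1401
def st(t):
    o=get_obs();print(t,round(o["time_s"],2),o["position"].round(4),o["wrist_force"].round(1),o["ft_torque"].round(2),round(o["gripper_width"],4),o["joint_pos"][5].round(3));return o
for tot in(4.75,5.0):
    z+=.00088
    bot.goto_joints(kinematics.solve_ik([*C,z],ori(a0-tot)));st(tot)
bot.dwell(.1)
zs=z
for i in range(4):
    z+=.0015;bot.servo_line([*C,z],velocity=.02);o=st("lift")
    if o["wrist_force"][2]<-15:print("STUCK");break
else:
    bot.servo_line([*C,z+.03],velocity=.06);st("up")
for n in("top","side"):
    c=vision.read_camera(n);np.savez(f"{n}3.npz",**c)
    if n=="side":cv2.imwrite("pics/s3c.png",cv2.resize(c["frame"][200:360,200:400],None,fx=3.5,fy=3.5)[...,::-1])
```

```text
4.75 10.04 [0.5849 0.2382 0.141 ] [1.6 0.9 3.1] [ 0.05 -0.21  0.01] 0.0453 2.576
5.0 10.39 [0.5848 0.2382 0.1418] [2.  0.7 2.3] [ 0.02 -0.27 -0.  ] 0.0446 2.827
lift 10.74 [0.5845 0.2382 0.1431] [ 2.6  0.3 -1. ] [ 0.03 -0.25 -0.04] 0.0447 2.835
lift 10.99 [0.5845 0.2382 0.1448] [ 0.6 -0.3 -1.5] [ 0.03 -0.18  0.06] 0.0449 2.836
lift 11.24 [0.5845 0.2383 0.1464] [ 0.8 -0.6 -1.6] [-0.02 -0.15  0.02] 0.0449 2.836
lift 11.49 [0.5846 0.2383 0.1479] [ 0.8 -0.4 -0.8] [ 0.02 -0.07  0.02] 0.0444 2.836
up 12.14 [0.5845 0.2383 0.178 ] [-0.7 -0.2 -1.7] [ 0.02  0.   -0.  ] 0.0449 2.836
```

View pics/s3c.png

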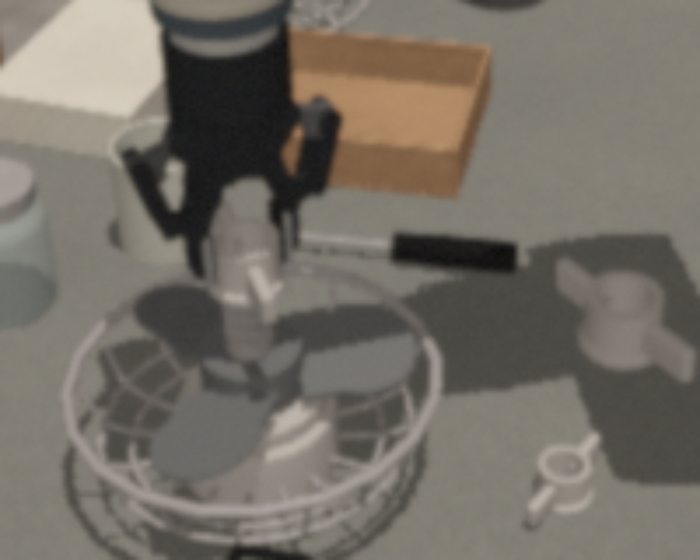

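The nut is free of the thread and hanging level. Next: lift clear and carry to the tray centre at (0.607, -0.180), measured from its rim corners, which gave 0.192 x 0.18 m.

Run:
```python
from h import *
from workcell import *
T=[.607,-.180]
def st(t):
    o=get_obs();print(t,round(o["time_s"],2),o["position"].round(4),o["wrist_force"].round(1),o["ft_torque"].round(2),round(o["gripper_width"],4),o["joint_pos"][5].round(3));return o
bot.servo_line([*C,.25],velocity=.1);st("up")
a=np.radians(-175)
print(np.round(kinematics.solve_ik([*T,.25],ori(a)),2))
bot.reach([*T,.25],ori(a));st("over")
bot.servo_line([*T,.10],velocity=.12);st("low")
bot.dwell(.2);st("low")
for n in("top","side"):
    c=vision.read_camera(n);np.savez(f"{n}4.npz",**c)
    if n=="side":cv2.imwrite("pics/s4c.png",cv2.resize(c["frame"][140:300,210:410],None,fx=3.5,fy=3.5)[...,::-1])
    else:cv2.imwrite("pics/t4.png",c["frame"][...,::-1])
```

```text
up 13.12 [0.5843 0.2381 0.2493] [-0.2  0.3 -1.9] [-0.01 -0.05 -0.02] 0.0444 2.836
[-0.29  0.36  1.61 -0.    1.16  2.76]
over 14.67 [ 0.6073 -0.1789  0.2499] [ 0.1 -0.3 -1.8] [ 0.02  0.01 -0.01] 0.0445 2.764
low 16.07 [ 0.6076 -0.1802  0.1008] [ 0.1  0.5 -0.9] [-0.04 -0.03  0.05] 0.0453 2.764
low 16.27 [ 0.6073 -0.1801  0.1006] [ 0.5  0.1 -0.7] [-0.03 -0.03 -0.04] 0.0449 2.764
```

View pics/s4c.png

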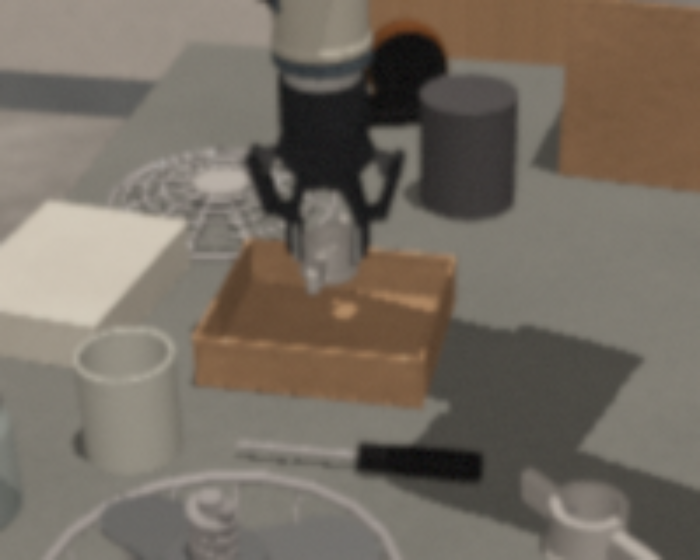

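View pics/t4.png

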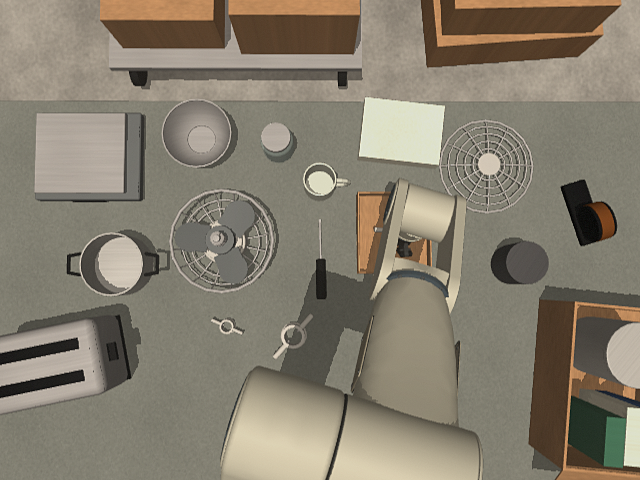

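The nut hangs upright over the middle of the tray (side crop 325,250), with bystanders unmoved. Lowering until contact now.

Run:
```python
from h import *
from workcell import *
T=[.607,-.180]
def st(t):
    o=get_obs();print(t,round(o["time_s"],2),o["position"].round(4),o["wrist_force"].round(1),o["ft_torque"].round(2),round(o["gripper_width"],4));return o
bot.servo_line([*T,.036],velocity=.06);o=st("near");z=.036
while z>.024:
    z-=.001;bot.servo_line([*T,z],velocity=.02);o=st("d")
    if o["wrist_force"][2]>4:break
bot.dwell(.2);st("contact")
hand.move_gripper(.056);bot.dwell(.2);st("open")
bot.servo_line([*T,.12],velocity=.06)
bot.reach([.45,.05,.3],ori(np.radians(-175)));st("away")
bot.dwell(.3)
for n in("top","side"):
    c=vision.read_camera(n);np.savez(f"{n}5.npz",**c)
    cv2.imwrite(f"pics/{n}5.png",c["frame"][...,::-1])
    x=c["frame"][140:300,210:410] if n=="side" else c["frame"][170:290,310:460]
    cv2.imwrite(f"pics/{n}5c.png",cv2.resize(x,None,fx=3.7,fy=3.7)[...,::-1])
```

```text
near 17.58 [ 0.6073 -0.1801  0.0365] [ 0.  -0.6 -0.9] [ 0.    0.02 -0.04] 0.0449
d 17.83 [ 0.6071 -0.18    0.0352] [-0.2  0.6 -1. ] [-0.02  0.07 -0.02] 0.0444
d 18.08 [ 0.6069 -0.18    0.0339] [ 0.4 -0.8 -1.5] [-0.02  0.01  0.05] 0.0448
d 18.33 [ 0.6069 -0.18    0.0329] [ 0.1 -0.3 -2.1] [-0.03 -0.05 -0.01] 0.0449
d 18.58 [ 0.6069 -0.18    0.0319] [ 0.2 -0.7 -0.2] [-0.06  0.03 -0.02] 0.045
d 18.83 [ 0.6069 -0.18    0.0309] [ 0.1  0.5 -1.5] [-0.01  0.04 -0.03] 0.0449
d 19.08 [ 0.607  -0.18    0.0299] [-0.5  0.4 -1.8] [-0.03  0.    0.02] 0.0448
d 19.33 [ 0.6071 -0.18    0.0295] [-1.9  0.1  6.3] [ 0.05  0.4  -0.  ] 0.0452
contact 19.53 [ 0.6071 -0.18    0.0295] [-2.3  0.6  5.4] [ 0.11  0.38 -0.01] 0.0449
open 20.0 [ 0.607  -0.18    0.0289] [ 0.9  0.6 -1. ] [0.03 0.01 0.01] 0.0558Traceback (most recent call last):
  File "<stdin>", line 13, in <module>
workcell.IKError: the arm cannot take that pose within its joint ranges
```

Contact came at the expected height (0.0295) and the nut was released there. Only the retreat pose was out of joint 6's range, so I'll use another yaw.

Run:
```python
from h import *
from workcell import *
o=get_obs();print(o["position"].round(4),o["gripper_width"])
bot.servo_line([.607,-.180,.25],velocity=.12)
bot.reach([.40,.10,.32],ori(np.radians(-100)));bot.dwell(.3)
o=get_obs();print(o["time_s"],o["position"],o["wrist_force"])
for n in("top","side"):
    c=vision.read_camera(n);np.savez(f"{n}5.npz",**c)
    cv2.imwrite(f"pics/{n}5.png",c["frame"][...,::-1])
    x=c["frame"][140:300,210:410] if n=="side" else c["frame"][170:290,310:460]
    cv2.imwrite(f"pics/{n}5c.png",cv2.resize(x,None,fx=3.7,fy=3.7)[...,::-1])
```

```text
[ 0.6068 -0.1799  0.1196] 0.056013326981732725
24.5333 [0.40029068 0.09966742 0.31977883] [ 0.78376035  0.24045428 -0.44374891]
```

View pics/side5c.png

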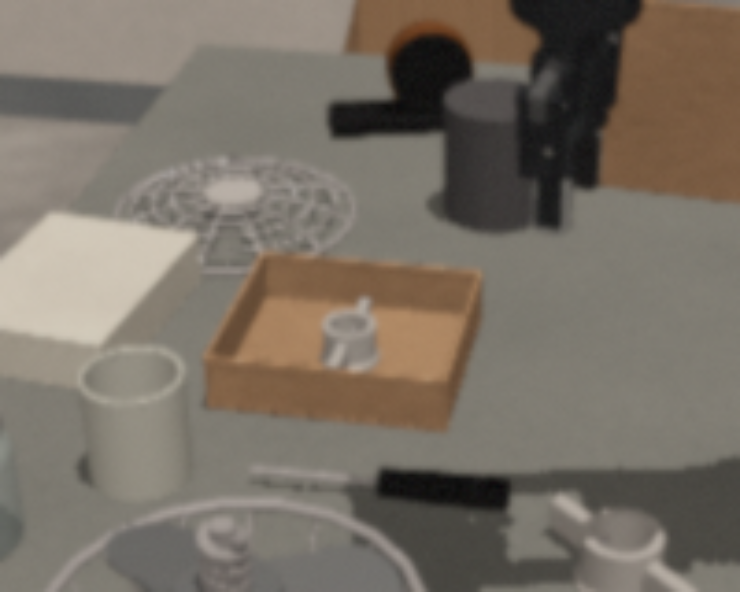

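View pics/top5.png

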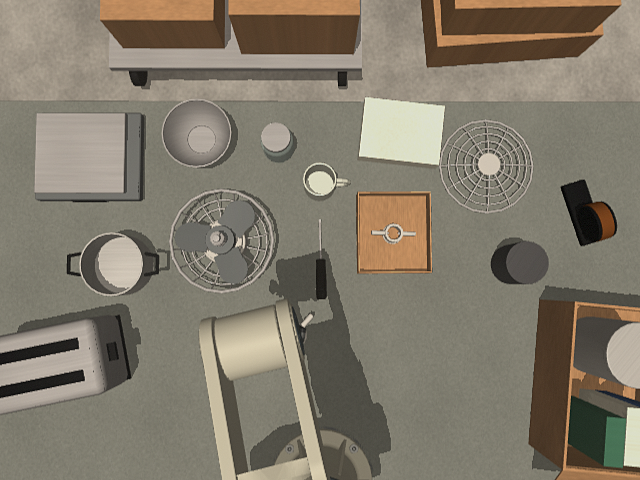

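The nut stands flat at the tray's centre (top view 394,233; side crop 348,340). The shaft is bare, the bystanders are where they were, and the arm is clear of everything, so I'm handing in.

```bash
python3 -c "
from workcell import *
hand_in();print(get_obs()['time_s'])"
```

```text
the job is handed in; nothing more can be done
the job is handed in; nothing more can be done
```

The spinner nut is off the fan and standing flat in the carton tray. I handed the job in at about 25 s of the 64 s allowed; no verdict is reported.

- **Unscrewing:** I gripped the nut across its tube and turned it 5.0 rad clockwise in one stroke, following the rise of the thread. It rose about 16 mm and then lifted off freely.
- **Placing:** I lowered it into the middle of the tray until it touched at about 6 N, at the height I expected, and then opened the fingers.
- **Last checks:** The final pictures show it upright, with its wings level, near the tray's centre. The shaft is bare, and the screwdriver, mug, pot and tin look unmoved by eye. The gripper was well clear of everything.
- **What disagreed:** My first retreat pose was refused as outside joint 6's range, and nothing moved; I used another yaw. The wing span measured 103 mm in the top view against the 110 mm given, but the two loose nuts measured 134 mm and 78 mm, so the choice of nut was clear.

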